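Pin the ski drilling jig, then hold the centre punch on the mark

ROBOT

A 6-joint arm with a two-finger parallel gripper is mounted at the origin on the work surface. World frame = base frame: x ahead of the robot, y to its left, z up, the work surface at z = 0. Lengths are in m, angles in rad, forces in N, time in s.
With the tool pointing down it reaches from about 0.25 to 0.775 m from the base axis. Payload 4 kg.
Tool frame: the origin (TCP) lies midway between the tips of the shut fingers; the grasp point (between the pads) lies 19 mm behind it (robot.tcp_to_grasp is the distance from the TCP to the grasp point, in m); z points along the fingers, y is the line along which they close (so a half turn about z gives the same grasp; the last joint's range is limited). The gripper opens to 94 mm and grips with 3 to 60 N. Pads are 16 mm wide; open, the fingers measure 119 mm over their backs; the gripper's body (75 mm by 177 mm) begins 78 mm behind the grasp point.
Start: joints at [-1.364, 0.087, 1.371, -0, 1.684, -0.103], TCP at [0.168, -0.524, 0.206] pointing down, gripper open.
Joint ranges: [-3.1, 3.1], [-0.76, 2.03], [0.27, 2.55], [-1.08, 4.22], [0.17, 2.65], [-2.57, 2.57]. Speed limits (rad/s): [2.79, 2.79, 3.14, 3.14, 3.14, 3.14].

INTERFACE

Orientations are given as [roll, pitch, yaw] about the fixed x, y, z axes, in that order (R = Rz(yaw) Ry(pitch) Rx(roll)).
In Python, from bench import robot, viewer gives the robot as it stands. The module is installed in compiled form; this text tells all that it offers.
- The arm moves only by the shell command python3 -m handwheel 'ROWS' [OPENING]. ROWS is JSON, a list of rows, each a list of 6 numbers: the shift along the tool's x, y, z in units of 0.2 m (1.0 is 0.2 m), then the turn, a rotation vector about the tool's x, y, z in units of 30 degrees (1.0 is 30 degrees). In form: [[x, y, z, wx, wy, wz], ...]. A call has 1 to 10 rows; each row is the pose to reach, as a shift and turn from the pose commanded when the call began, along the tool's axes at that moment; what a row does not reach only later rows make up. A row lasts 1/12 s, in which the tool goes at most 41.7 mm and 7.16 degrees, less where a joint would pass 70% of its speed; a pose out of reach is approached as far as the arm can. A call with a number of a shift or a turn outside -1 to 1 is refused whole. A call with a gripper value outside its range is refused whole. OPENING is the gripper's target within -1 to 1 (shut at 1, half-way at 0, fully open at -1), set as the call begins (- or left out, the last holds). The fingers move at their own pace and stop on an object; the grip force is fixed at half the most. Time passes only in rows, so rows that repeat a pose let the fingers close. It gives the time, the measured TCP pose, the force, the opening and the grip force at its end, in the units of the state.
- robot.get_obs(): the state, without advancing time (a new reading comes with each control period).
- viewer.snapshot(name): name is "side" or "top"; returns the picture (400x640x3 uint8, red, green, blue); there is no depth.
- viewer.calibration(name): a dict with "fx", "fy", "cx", "cy" (pixels), "k1" (the pictures are not rectified: a ray, as slopes to the right and down, at radius r is drawn at 1 + k1 r^2 times it, then the intrinsics apply), "R" (3x3) and "t" (3): a world point X has camera coordinates R X + t. Camera axes: x right, y down, z forward; pixel columns grow to the right and rows downward; lengths in m; the calibration is good to about 2 mm. A picture is of the moment at which its call begins. calibration takes no time and is no camera call.
- robot.close_job(): hands the job in; it is judged then, once.
The state is a dict: "time": time; "joint_positions": joint angles; "qvel": joint speeds; "joint_torque": joint torques, N m; "tool_pos": TCP position; "ee_rot": TCP orientation; "wrist_force": force on the tool from outside, world axes, zero at the start; "wrist_torque": the same for the moment, N m; "width": finger opening in m; "finger_force": force on a finger pad.
Only numpy, scipy, OpenCV 4.12 (cv2) and the standard library are available. Lean on these libraries where they do the work, as an engineer would, in place of code of your own. Each camera call takes 0.05 s, during which the arm holds its last target. There are 200 camera calls.

TASK

First lock the drilling jig on the ski: take the short headed pin out of the wooden tool stand, push it fully home through both lugs of the jig and let go of it. Then take the spring-tipped centre punch from the stand and hold it upright with its tip on the cross marked on the ski inside the jig, pressing gently so that the sprung tip is pushed in about half way and never to its stop. Finish while still holding it there, ready for the blow; leave the screwdriver, glue bottle, tin and binding part where they are.

Things in the scene. Friction and masses are not known exactly. Their poses are not given: they have to be found in the camera images.
- pin: Loose steel pin (50 to 95 g), the shortest thing in the stand, hanging upright by its collar in one hole. Origin: underside of the collar, z up to the head. Above: collar 24 mm diameter, 5 high, then a round grip 18 mm diameter up to z = +40 mm. Below: shank 11 mm diameter to z = -28 mm, tapering to 5 mm diameter at z = -40 mm.
- punch: Loose steel centre punch (90 to 175 g), hanging upright by its collar in one hole of the stand. Origin: underside of the collar, z up. Above: collar 24 mm diameter, 6 high, then a slim handle 16 mm diameter with dark rings up to z = +75 mm. Below: barrel 11 mm diameter to z = -28 mm, then the sprung tip, a round-ended 6 mm rod, to z = -44 mm when free.
- punch_tip (a point): The very end of the punch's sprung tip, on the punch's axis; it moves with the tip.
- plunger (a joint): How far the sprung tip is pushed into the punch, in m: 0 = free, 0.014 = at its stop. The spring gives 1.6 N as soon as it starts to move, rising by 0.4 N per mm (4.4 N half way, 7.2 N at the stop). About half way means 0.003 to 0.011.
- driver: Bystander: stubby screwdriver standing in the stand with a fat black handle, 26 mm diameter, 70 mm high above the stand, blade down. Origin at the underside of the handle. Leave alone.
- stand: Wooden tool stand fixed on the bench, 60 mm (x) by 210 mm (y) by 60 mm high, origin at the centre of its underside. Three equal through holes of 13 mm along its y axis at y = -70, 0 and +70 mm; pin, punch and screwdriver hang in them in any order.
- ski: Olive ski, fixed in two bench vises, lying level along its own y axis, base down; 90 mm wide by the jig, 14 mm thick. Origin on the bench under its middle; its flat top face is 85 mm above the bench. Rigid.
- jig: Drilling jig fixed astride the ski. Origin: its centre on the ski's top face; x across, y along the ski. Aluminium frame 134 by 150 mm, top z = +26 mm (bolts +29), around a window of 90 by 102 mm. On the -x side (to the robot) two 50 mm square lugs in line, centred at x = -86 mm: upper z = +14 to +26, lower z = -8 to +6 mm, each with a vertical 13 mm hole.
- jig_hole (a point): Centre of the mouth of the upper lug's hole, on the lug's top face, z up along the hole: 111 mm above the bench. With the pin home, its collar rests here, so the pin's origin is at this point.
- mark: The marked spot: a flat white paper dot, 18 mm diameter, with a black cross, on the ski's top face inside the jig's window. Origin at the cross, on the ski's top face (85 mm above the bench).
- glue: Bystander: white bottle, 44 mm diameter, 120 mm high, on the bench on the robot's left. Origin at the underside. Leave alone.
- tin: Bystander: low steel tin, 64 mm diameter, 45 mm high, on the bench between robot and jig. Origin at the underside. Leave alone.
- toe_piece: Bystander: black ski binding part, 80 by 130 mm, 40 mm high, standing on the ski, on the robot's left of the jig. Origin at the underside. Leave alone.
There are look-alikes about, which are no part of the job. What is shaped like the pin but yellow is not meant.

How it is judged:
By the outcome, as a careful person would: the job done as asked, in the order asked, and still so for the second after the job is handed in, while the arm keeps its last pose, push and grip.
It also fails if it takes over 72 s, if anything falls off the work surface, if the arm or the gripper's body presses on something with over 40 N, if the wrist force passes 120 N, or if a joint passes its speed limit or range.

## Working session

There is one attempt and no reset: what is moved stays moved. The work goes in short steps, Python scripts to look and compute and a shell command to move; the robot and the scene stay as the last step left them, time stands still between calls to the robot, and variables do not carry over. Pictures are saved under pics/ and viewed, at most 13 in all, crops included, and the job is handed in when it is done.

```bash
mkdir -p pics; python3 - <<'E'
from bench import robot, viewer
import cv2, numpy as np
for n in("side","top"):
    im=viewer.snapshot(n); cv2.imwrite(f"pics/{n}0.png",im[:,:,::-1])
    c=viewer.calibration(n); print(n,{k:np.round(v,4).tolist() for k,v in c.items()})
o=robot.get_obs(); print({k:np.round(v,3).tolist() for k,v in o.items()})
E
```

```text
side {'fx': 427.6431, 'fy': 427.6431, 'cx': 321.5616, 'cy': 201.3281, 'k1': -0.0368, 'R': [[0.936, -0.3517, -0.016], [-0.2729, -0.696, -0.6642], [0.2225, 0.626, -0.7474]], 't': [-0.4442, 0.1937, 1.0152]}
top {'fx': 372.1937, 'fy': 372.1937, 'cx': 324.697, 'cy': 196.3445, 'k1': -0.0645, 'R': [[-0.0275, -0.9996, 0.0032], [-0.9952, 0.027, -0.0935], [0.0934, -0.0058, -0.9956]], 't': [0.0178, 0.4824, 1.0657]}
{'time': 0.1, 'joint_positions': [-1.364, 0.088, 1.372, -0.0, 1.684, -0.103], 'qvel': [0.002, -0.002, -0.004, -0.002, 0.001, 0.001], 'joint_torque': [0.002, -34.125, -30.33, 0.072, 0.03, -0.0], 'tool_pos': [0.168, -0.523, 0.204], 'ee_rot': [-3.14, -0.0, 0.31], 'wrist_force': [0.289, 0.477, -0.305], 'wrist_torque': [0.013, 0.018, -0.028], 'finger_force': 0.0, 'width': 0.093}
```

View pics/side0.png

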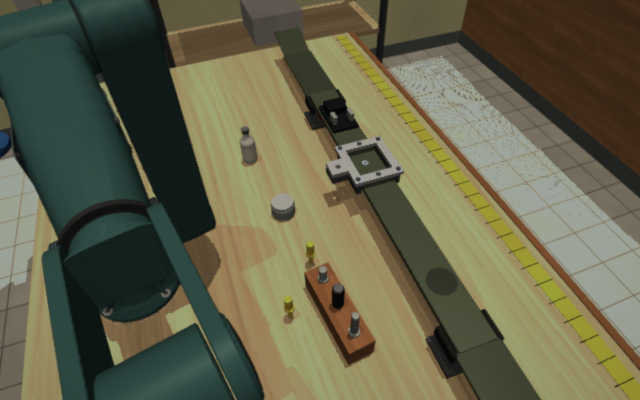

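View pics/top0.png

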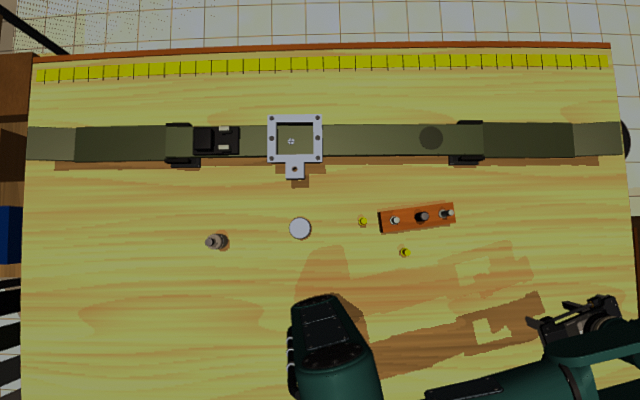

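Candidates for the pin:
- Grey short one in the stand: side (322,273), top (396,220). This one matches the description.
- Yellow look-alikes: side (310,249) and (289,305), so not these.
- Taller grey piece with rings: side (355,323), top (447,213). This is the punch.
- Black piece: side (338,295). This is the driver.

The jig hole is near top (294,168) and the cross near top (291,141). Next is one close crop to check.

```bash
cat > h.py <<'E'
from bench import robot, viewer
import cv2, numpy as np
def px(n,X):
    c=viewer.calibration(n);p=np.array(c["R"])@np.array(X,float)+c["t"];s=p[:2]/p[2]
    s=s*(1+c["k1"]*(s@s));return np.array([c["fx"]*s[0]+c["cx"],c["fy"]*s[1]+c["cy"]])
def ray(n,u,v):
    c=viewer.calibration(n)
    d=np.array([(u-c["cx"])/c["fx"],(v-c["cy"])/c["fy"]]);s=d.copy()
    for _ in range(20): s=d/(1+c["k1"]*(s@s))
    R=np.array(c["R"]);return -R.T@c["t"],R.T@np.array([s[0],s[1],1])
def plane(n,u,v,z):
    o,d=ray(n,u,v);return o+d*(z-o[2])/d[2]
def tri(a,b):
    o1,d1=ray("side",*a);o2,d2=ray("top",*b)
    A=np.c_[d1,-d2];t=np.linalg.lstsq(A,o2-o1,rcond=None)[0]
    p,q=o1+d1*t[0],o2+d2*t[1];return (p+q)/2,np.linalg.norm(p-q)
def crop(im,x,y,w,h,k): return cv2.resize(im[y:y+h,x:x+w],None,fx=k,fy=k,interpolation=cv2.INTER_CUBIC)
E
python3 - <<'E'
from h import *
s=cv2.imread("pics/side0.png");t=cv2.imread("pics/top0.png")
a=np.hstack([crop(s,300,260,80,100,5)[:300*5//3*1], crop(s,320,130,80,100,5)])
b=np.hstack([crop(t,375,190,80,60,5),crop(t,260,110,80,75,5)[:300]])
m=np.vstack([a[:300],b[:300]]);cv2.imwrite("pics/crop0.png",m);print(m.shape)
E
```

```text
(600, 800, 3)
```

View pics/crop0.png

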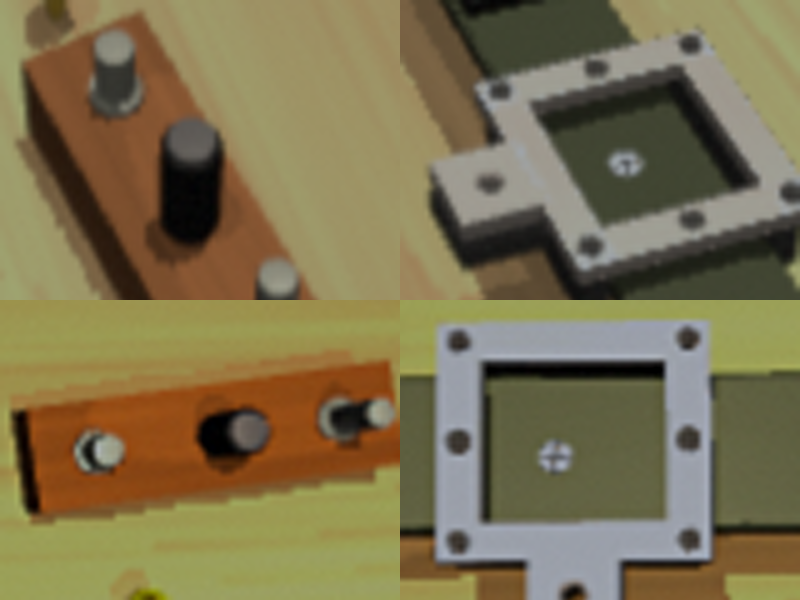

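The crop confirms the pin: a short grey headed pin in the stand's far-left hole, head top at side (322.6,268.6) and top (396.2,219.6). The punch's top is at side (355,313.2) and top (450.4,212), the lug hole at side (337.6,166.2) and top (294.2,168), and the cross at side (364.8,162.2) and top (290.6,141).

```bash
python3 - <<'E'
from h import *
t=cv2.imread("pics/top0.png")
P={"pin":((322.6,268.6),(396.2,219.6),.1),"punch":((355,313.2),(450.4,212),.135),"hole":((337.6,166.2),(294.2,168),.111),"mark":((364.8,162.2),(290.6,141),.085)}
for k,(a,b,z) in P.items():
    print(k,plane("side",*a,z).round(4),plane("top",*b,z).round(4),tri(a,b)[0].round(4),round(tri(a,b)[1],4))
# stand top outline, orange in HSV
hsv=cv2.cvtColor(t,cv2.COLOR_BGR2HSV);m=cv2.inRange(hsv,(4,120,90),(13,255,255));m[:190]=0;m[250:]=0;m[:,:370]=0;m[:,470:]=0
c=max(cv2.findContours(m,0,1)[0],key=cv2.contourArea)
w=np.array([plane("top",*p,.06)[:2] for p in c[:,0].astype(float)],np.float32);print("stand",cv2.minAreaRect(w))
# jig corner bolts angle: frame bright mask
g=cv2.inRange(hsv,(0,0,130),(180,60,255));g[:105]=0;g[185:]=0;g[:,:255]=0;g[:,335:]=0
c=max(cv2.findContours(g,0,1)[0],key=cv2.contourArea)
w=np.array([plane("top",*p,.111)[:2] for p in c[:,0].astype(float)],np.float32);w=w[w[:,0]>w[:,0].max()-.125];print("jig",cv2.minAreaRect(w))
E
```

```text
pin [ 0.4092 -0.1848  0.1   ] [ 0.4069 -0.1868  0.1   ] [ 0.4077 -0.1864  0.1029] 0.0018
punch [ 0.4239 -0.3211  0.135 ] [ 0.4217 -0.3245  0.135 ] [ 0.4222 -0.3231  0.1395] 0.0012
hole [0.5534 0.0864 0.111 ] [0.5536 0.0855 0.111 ] [0.5533 0.0855 0.1119] 0.0004
mark [0.6382 0.099  0.085 ] [0.635  0.0961 0.085 ] [0.6351 0.0955 0.0887] 0.0022
stand ((0.4135495722293854, -0.2560420036315918), (0.05852426588535309, 0.20808324217796326), 5.912387847900391)
jig ((0.643848717212677, 0.08397763967514038), (0.14871308207511902, 0.1227378249168396), 89.44275665283203)
```

```bash
T='[0.83,-0.62,0,0,0,0.592]'; python3 -m handwheel '[[0.2,-0.15,0,0,0,0.2],[0.41,-0.31,0,0,0,0.4],[0.62,-0.46,0,0,0,0.592],[0.83,-0.62,0,0,0,0.592],[0.83,-0.62,0,0,0,0.592],[0.83,-0.62,0,0,0,0.592],[0.83,-0.62,0,0,0,0.592]]' 0.15
```

```text
time: 0.68
tool_pos: [0.2888, -0.3537, 0.2054]
ee_rot: [3.141, 0.0, 0.004]
wrist_force: [0.7, -0.5, -0.5]
width: 0.0508
finger_force: 0.0
```

```bash
python3 -m handwheel '[[0.12,-0.17,0,0,0,0],[0.24,-0.34,0,0,0,0],[0.36,-0.5,0,0,0,0],[0.48,-0.67,0.05,0,0,0],[0.595,-0.84,0.2,0,0,0],[0.595,-0.84,0.3,0,0,0],[0.595,-0.84,0.3,0,0,0],[0.595,-0.84,0.3,0,0,0]]'
python3 - <<'E'
from h import *
im={n:viewer.snapshot(n)[:,:,::-1].copy() for n in("side","top")}
print(robot.get_obs()["tool_pos"],robot.get_obs()["ee_rot"])
a=crop(im["side"],270,190,100,120,4);b=crop(im["top"],340,150,100,120,4)
cv2.imwrite("pics/a1.png",np.hstack([a,b]))
for n in im: print(n,px(n,robot.get_obs()["tool_pos"]))
E
```

```text
time: 1.35
tool_pos: [0.4057, -0.1876, 0.1439]
ee_rot: [-3.14, 0.004, -0.001]
wrist_force: [0.3, -0.4, 1.3]
width: 0.04
finger_force: 0.0
[ 0.40701922 -0.18917601  0.14672174] [ 3.13996215e+00 -9.91161237e-04 -2.59270498e-03]
side [322.0233535  258.21479804]
top [400.63972992 218.96507613]
```

View pics/a1.png

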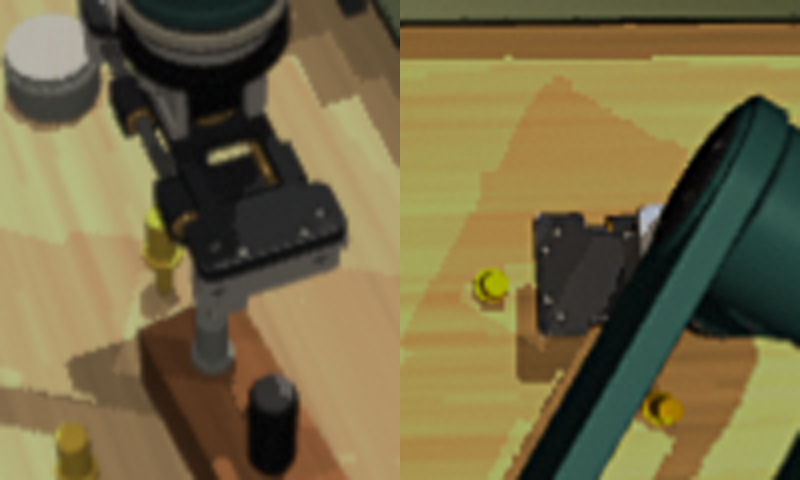

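The gripper sits over the pin (collar at crop (213,355)), clear of the driver and both yellow pins. I'll descend and grip.

```bash
python3 -m handwheel '[[0,0,0.06,0,0,0],[0,0,0.12,0,0,0],[0,0,0.18,0,0,0],[0,0,0.24,0,0,0],[0,0,0.29,0,0,0],[0,0,0.33,0,0,0],[0,0,0.36,0,0,0],[0,0,0.38,0,0,0],[0,0,0.385,0,0,0],[0,0,0.385,0,0,0]]'; python3 -m handwheel '[[0,0,0,0,0,0],[0,0,0,0,0,0],[0,0,0,0,0,0],[0,0,0,0,0,0],[0,0,0,0,0,0],[0,0,0,0,0,0]]' 1
```

```text
time: 2.28
tool_pos: [0.407, -0.1872, 0.0684]
ee_rot: [3.142, 0.0, -0.0]
wrist_force: [0.5, 0.4, 0.1]
width: 0.0399
finger_force: 0.0
time: 2.78
tool_pos: [0.4073, -0.1869, 0.0689]
ee_rot: [-3.141, -0.001, -0.0]
wrist_force: [-0.1, 1.7, 2.8]
width: 0.0178
finger_force: 30.0
```

```bash
python3 -m handwheel '[[0,0,-0.06,0,0,0],[0,0,-0.15,0,0,0],[0,0,-0.3,0,0,0],[0,0,-0.45,0,0,0],[0,0,-0.58,0,0,0],[0,0,-0.58,0,0,0]]'; python3 -m handwheel '[[0.06,-0.12,0,0,0,0],[0.13,-0.25,0,0,0,0],[0.22,-0.4,0,0,0,0],[0.3,-0.55,0,0,0,0],[0.37,-0.68,0,0,0,0],[0.37,-0.68,0,0,0,0]]'; python3 -m handwheel '[[0.08,-0.15,0,0,0,0],[0.16,-0.3,0,0,0,0],[0.24,-0.45,0,0,0,0],[0.31,-0.58,0,0,0,0],[0.36,-0.68,0,0,0,0],[0.36,-0.68,0,0,0,0],[0.36,-0.68,0,0,0,0],[0.36,-0.68,0,0,0,0]]'
python3 - <<'E'
from h import *
im={n:viewer.snapshot(n)[:,:,::-1].copy() for n in("side","top")}
for n in im: cv2.imwrite(f"pics/b_{n}.png",im[n])
print(robot.get_obs()["tool_pos"],robot.get_obs()["ee_rot"])
cv2.imwrite("pics/b.png",np.hstack([crop(im["side"],305,110,80,100,5),crop(im["top"],255,100,80,100,5)]))
E
```

```text
time: 3.28
tool_pos: [0.4097, -0.189, 0.1906]
ee_rot: [3.135, -0.01, -0.0]
wrist_force: [0.4, -0.6, -0.0]
width: 0.0173
finger_force: 30.0
time: 3.78
tool_pos: [0.482, -0.047, 0.1826]
ee_rot: [-3.139, 0.001, 0.006]
wrist_force: [-0.3, 0.9, -0.9]
width: 0.0174
finger_force: 30.0
time: 4.45
tool_pos: [0.5524, 0.0837, 0.1834]
ee_rot: [3.14, 0.002, -0.001]
wrist_force: [-0.2, 1.1, -1.0]
width: 0.0177
finger_force: 30.0
[0.55251639 0.08344338 0.18405911] [ 3.14083939e+00  7.92060082e-04 -1.81866173e-03]
```

View pics/b.png

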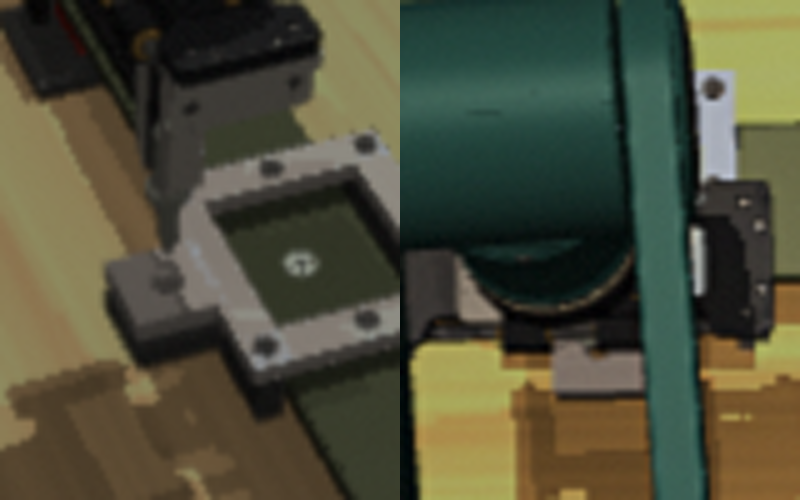

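```bash
python3 - <<'E'
from h import *
im=cv2.imread("pics/b_side.png")
for z in(.174,.146,.134,.111): print(z,px("side",[.5525,.0836,z]).round(1))
print(px("side",[.5535,.0858,.111]).round(1))
c=crop(im,315,120,50,60,10)
c=cv2.convertScaleAbs(c,alpha=1.8,beta=0);cv2.imwrite("pics/b2.png",c)
E
```

```text
0.174 [338.  148.6]
0.146 [337.8 157. ]
0.134 [337.8 160.4]
0.111 [337.7 167. ]
[337.7 166.3]
```

View pics/b2.png

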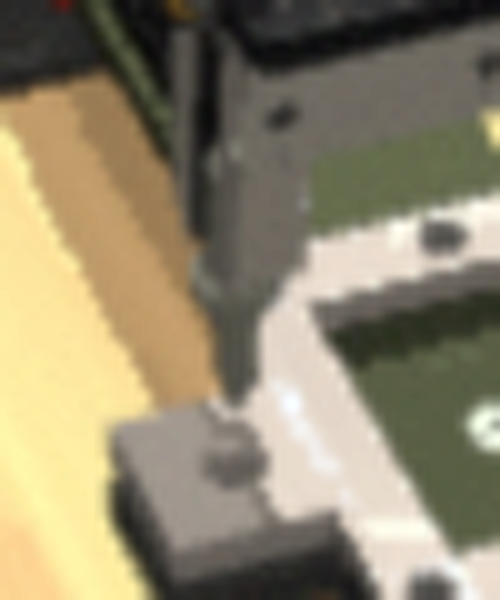

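The pin shank hangs at crop columns 218–257, which is side column about 338.1, with its tip at row about 160. The hole is at about (338.1,165.8), so only a small correction is needed. I'll go down in steps and watch the force.

```bash
python3 -m handwheel '[[0.006,-0.012,0,0,0,0],[0.006,-0.012,0.03,0,0,0],[0.006,-0.012,0.06,0,0,0],[0.006,-0.012,0.09,0,0,0],[0.006,-0.012,0.11,0,0,0],[0.006,-0.012,0.125,0,0,0],[0.006,-0.012,0.14,0,0,0],[0.006,-0.012,0.14,0,0,0]]';  python3 -m handwheel '[[0,0,0.01,0,0,0],[0,0,0.02,0,0,0],[0,0,0.03,0,0,0],[0,0,0.03,0,0,0]]'; python3 -m handwheel '[[0,0,0.01,0,0,0],[0,0,0.02,0,0,0],[0,0,0.03,0,0,0],[0,0,0.03,0,0,0]]'
```

```text
time: 5.22
tool_pos: [0.5538, 0.0872, 0.1555]
ee_rot: [3.141, 0.002, -0.0]
wrist_force: [0.7, -0.3, -1.6]
width: 0.0175
finger_force: 30.0
time: 5.55
tool_pos: [0.554, 0.0872, 0.1501]
ee_rot: [3.141, 0.001, -0.0]
wrist_force: [0.2, -0.5, -1.0]
width: 0.0175
finger_force: 30.0
time: 5.88
tool_pos: [0.5537, 0.087, 0.1437]
ee_rot: [3.141, 0.002, -0.0]
wrist_force: [-1.5, -0.7, -1.4]
width: 0.0173
finger_force: 30.0
```

```bash
python3 -m handwheel '[[-0.002,0,0.01,0,0,0],[-0.002,0,0.02,0,0,0],[-0.002,0,0.03,0,0,0],[-0.002,0,0.04,0,0,0],[-0.002,0,0.04,0,0,0]]'; python3 -m handwheel '[[0,0,0.01,0,0,0],[0,0,0.02,0,0,0],[0,0,0.03,0,0,0],[0,0,0.04,0,0,0],[0,0,0.04,0,0,0]]';python3 -m handwheel '[[0,0,0.01,0,0,0],[0,0,0.02,0,0,0],[0,0,0.025,0,0,0],[0,0,0.025,0,0,0]]'
```

```text
time: 6.3
tool_pos: [0.5536, 0.0871, 0.1357]
ee_rot: [3.141, 0.001, -0.0]
wrist_force: [-2.6, -1.2, -1.4]
width: 0.0173
finger_force: 30.0
time: 6.72
tool_pos: [0.5536, 0.0871, 0.1278]
ee_rot: [3.141, 0.001, -0.0]
wrist_force: [-2.2, -1.8, -1.6]
width: 0.0172
finger_force: 30.0
time: 7.05
tool_pos: [0.5536, 0.0871, 0.123]
ee_rot: [3.141, 0.001, -0.0]
wrist_force: [-3.7, -0.9, -0.0]
width: 0.0173
finger_force: 30.0
```

```bash
python3 -m handwheel '[[-0.003,0.002,0.005,0,0,0],[-0.003,0.002,0.01,0,0,0],[-0.003,0.002,0.015,0,0,0],[-0.003,0.002,0.015,0,0,0]]'; python3 -m handwheel '[[0,0,0.005,0,0,0],[0,0,0.005,0,0,0],[0,0,0.005,0,0,0]]'
```

```text
time: 7.38
tool_pos: [0.5535, 0.087, 0.1203]
ee_rot: [-3.141, -0.001, -0.0]
wrist_force: [-1.7, 0.3, -0.0]
width: 0.0174
finger_force: 30.0
time: 7.63
tool_pos: [0.5535, 0.087, 0.12]
ee_rot: [-3.141, -0.001, -0.0]
wrist_force: [-3.1, 0.1, 2.2]
width: 0.0173
finger_force: 30.0
```

```bash
python3 -m handwheel '[[0,0,0.005,0,0,0],[0,0,0.005,0,0,0],[0,0,0.005,0,0,0]]'; python3 -m handwheel '[[0,0,0.005,0,0,0],[0,0,0.005,0,0,0],[0,0,0.005,0,0,0]]'
```

```text
time: 7.88
tool_pos: [0.5536, 0.087, 0.1199]
ee_rot: [-3.141, -0.002, -0.0]
wrist_force: [-4.9, -0.7, 6.5]
width: 0.0174
finger_force: 30.0
time: 8.13
tool_pos: [0.5536, 0.087, 0.1199]
ee_rot: [-3.141, -0.002, -0.0]
wrist_force: [-5.7, -0.7, 10.0]
width: 0.0174
finger_force: 30.0
```

Seated: z has stopped changing while the force rises. I'll release and lift.

```bash
python3 -m handwheel '[[0,0,0,0,0,0],[0,0,0,0,0,0],[0,0,0,0,0,0],[0,0,0,0,0,0],[0,0,0,0,0,0]]' 0.15; python3 -m handwheel '[[0,0,-0.04,0,0,0],[0,0,-0.1,0,0,0],[0,0,-0.2,0,0,0],[0,0,-0.35,0,0,0],[0,0,-0.45,0,0,0],[0,0,-0.45,0,0,0]]'; python3 -m handwheel '[[-0.03,0.1,0,0,0,0],[-0.08,0.25,0,0,0,0],[-0.15,0.45,0,0,0,0],[-0.2,0.65,0,0,0,0],[-0.27,0.85,0,0,0,0],[-0.33,1,0,0,0,0],[-0.33,1,0,0,0,0]]'
python3 - <<'E'
from h import *
im=viewer.snapshot("side")[:,:,::-1].copy()
cv2.imwrite("pics/c.png",crop(im,300,120,100,70,7))
im=viewer.snapshot("top")[:,:,::-1].copy();cv2.imwrite("pics/c_top.png",im)
E
```

```text
time: 8.55
tool_pos: [0.5533, 0.0869, 0.117]
ee_rot: [-3.142, 0.0, -0.0]
wrist_force: [-0.2, -0.1, -1.1]
width: 0.0399
finger_force: 0.0
time: 9.05
tool_pos: [0.5562, 0.087, 0.2149]
ee_rot: [-3.141, -0.012, -0.0]
wrist_force: [-0.3, 1.0, 0.9]
width: 0.04
finger_force: 0.0
time: 9.63
tool_pos: [0.4852, -0.1182, 0.2073]
ee_rot: [3.139, 0.001, -0.007]
wrist_force: [0.6, 0.3, -0.1]
width: 0.04
finger_force: 0.0
```

View pics/c.png

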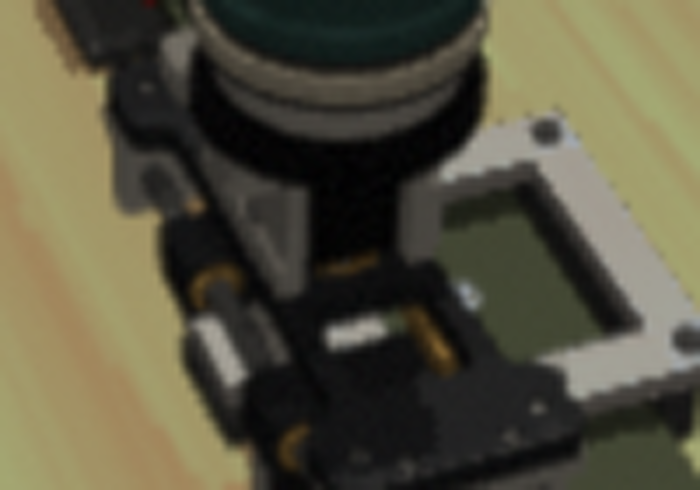

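The gripper hides the lug in this view; only the frame and the edge of the cross show, near crop (465,295). I'll check the pin from above the punch.

```bash
python3 -m handwheel '[[-0.03,0.1,0,0,0,0],[-0.08,0.25,0,0,0,0],[-0.15,0.45,0,0,0,0],[-0.2,0.65,0,0,0,0],[-0.27,0.85,0,0,0,0],[-0.31,1,0,0,0,0],[-0.31,1,0,0,0,0],[-0.31,1,0,0,0,0]]'
python3 - <<'E'
from h import *
for _ in range(3): S=viewer.snapshot("side")[:,:,::-1].copy();o=robot.get_obs();print(o["tool_pos"].round(4) if hasattr(o["tool_pos"],"round") else o["tool_pos"])
T=viewer.snapshot("top")[:,:,::-1].copy()
for z in(.06,.1,.135): print(px("side",[.4222,-.3245,z]).round(1))
a=np.hstack([crop(S,315,130,80,60,5),crop(S,315,270,80,60,5)]);b=np.hstack([crop(T,255,120,80,60,5),crop(T,400,180,80,60,5)])
cv2.imwrite("pics/d.png",np.vstack([a,b]))
E
```

```text
time: 10.4
tool_pos: [0.4256, -0.3132, 0.2069]
ee_rot: [-3.14, 0.0, -0.001]
wrist_force: [-0.2, 1.0, -0.0]
width: 0.0402
finger_force: 0.0
[ 0.4259 -0.3121  0.2071]
[ 0.4261 -0.3117  0.2073]
[ 0.4262 -0.3114  0.2075]
[353.3 332.2]
[354.1 323.3]
[354.9 315. ]
```

View pics/d.png

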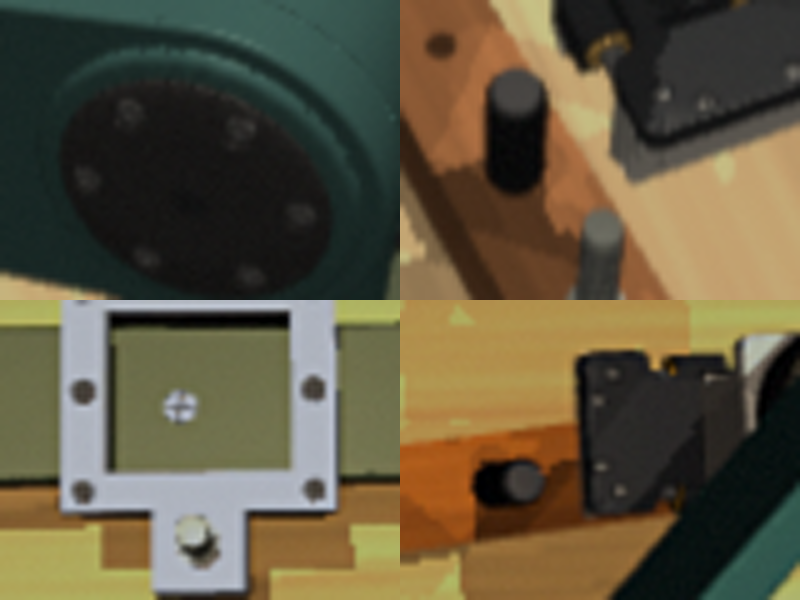

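The pin is in the lug: collar and head are at top crop (195,530), i.e. top image about (293.6,165.6). The punch is still in the stand, its top at crop (602,228). Next, grip the punch.

```bash
python3 -m handwheel '[[-0.017,0.058,0.05,0,0,0],[-0.017,0.058,0.15,0,0,0],[-0.017,0.058,0.25,0,0,0],[-0.017,0.058,0.35,0,0,0],[-0.017,0.058,0.45,0,0,0],[-0.017,0.058,0.53,0,0,0],[-0.017,0.058,0.59,0,0,0],[-0.017,0.058,0.63,0,0,0],[-0.017,0.058,0.64,0,0,0],[-0.017,0.058,0.64,0,0,0]]'; python3 -m handwheel '[[0,0,0,0,0,0],[0,0,0,0,0,0],[0,0,0,0,0,0],[0,0,0,0,0,0],[0,0,0,0,0,0],[0,0,0,0,0,0]]' 1;python3 -m handwheel '[[0,0,-0.06,0,0,0],[0,0,-0.15,0,0,0],[0,0,-0.3,0,0,0],[0,0,-0.45,0,0,0],[0,0,-0.6,0,0,0],[0,0,-0.65,0,0,0],[0,0,-0.65,0,0,0]]'
```

```text
time: 11.43
tool_pos: [0.4217, -0.3246, 0.0791]
ee_rot: [-3.141, 0.0, 0.0]
wrist_force: [0.1, -0.2, -0.2]
width: 0.0399
finger_force: 0.0
time: 11.93
tool_pos: [0.4222, -0.3251, 0.0804]
ee_rot: [3.14, -0.001, -0.0]
wrist_force: [-0.6, 0.7, 2.7]
width: 0.0154
finger_force: 30.0
time: 12.52
tool_pos: [0.423, -0.3259, 0.2134]
ee_rot: [3.137, -0.005, -0.0]
wrist_force: [0.1, -0.2, -1.5]
width: 0.0158
finger_force: 30.0
```

```bash
python3 -m handwheel '[[0.07,-0.1,0,0,0,0],[0.18,-0.22,0,0,0,0],[0.28,-0.36,0,0,0,0],[0.38,-0.5,0,0,0,0],[0.45,-0.6,0,0,0,0],[0.45,-0.6,0,0,0,0]]'; python3 -m handwheel '[[0.07,-0.13,0,0,0,0],[0.16,-0.3,0,0,0,0],[0.24,-0.45,0,0,0,0],[0.33,-0.6,0,0,0,0],[0.4,-0.75,0,0,0,0],[0.4,-0.75,0,0,0,0]]';python3 -m handwheel '[[0.04,-0.12,0,0,0,0],[0.09,-0.28,0,0,0,0],[0.13,-0.42,0,0,0,0],[0.17,-0.56,0,0,0,0],[0.2,-0.68,0,0,0,0],[0.2,-0.75,0,0,0,0],[0.2,-0.75,0,0,0,0],[0.2,-0.75,0,0,0,0],[0.2,-0.75,0,0,0,0]]'
python3 - <<'E'
from h import *
def mark(f,x,y):
    g=cv2.cvtColor(cv2.imread(f),cv2.COLOR_BGR2GRAY)[y-9:y+10,x-9:x+10].astype(float)
    w=np.clip(g-np.median(g)-10,0,None); 
    h=(w>15).astype(np.uint8); c=max(cv2.findContours(h,0,1)[0],key=cv2.contourArea); hull=cv2.convexHull(c);M=cv2.moments(hull)
    return x-9+M["m10"]/M["m00"],y-9+M["m01"]/M["m00"]
for n,f,x,y in(("side","pics/side0.png",365,162),("top","pics/top0.png",291,141),("side","pics/b_side.png",365,162),("top","pics/c_top.png",291,141)):
    u=mark(f,x,y);print(n,np.round(u,2),plane(n,*u,.085).round(4))
S=viewer.snapshot("side")[:,:,::-1].copy();cv2.imwrite("pics/e_side.png",S)
p=robot.get_obs()["tool_pos"];print(p)
p=np.array(p)
for dz in(-.019,-.047,-.063): print(px("side",p+[0,0,dz]).round(1))
cv2.imwrite("pics/e.png",crop(S,330,105,70,80,7))
E
```

```text
time: 13.02
tool_pos: [0.5128, -0.2002, 0.2062]
ee_rot: [-3.137, 0.003, 0.006]
wrist_force: [-0.1, 1.0, -1.1]
width: 0.0158
finger_force: 30.0
time: 13.52
tool_pos: [0.5924, -0.0496, 0.2062]
ee_rot: [-3.138, 0.004, 0.006]
wrist_force: [-0.0, -0.5, -1.9]
width: 0.0155
finger_force: 30.0
time: 14.27
tool_pos: [0.6314, 0.0934, 0.2088]
ee_rot: [3.14, 0.001, -0.002]
wrist_force: [0.7, -0.6, -2.1]
width: 0.0154
finger_force: 30.0
side [364.69 162.09] [0.6381 0.0995 0.085 ]
top [290.62 140.78] [0.6356 0.0961 0.085 ]
side [364.69 162.09] [0.6381 0.0995 0.085 ]
top [290.55 140.68] [0.6359 0.0963 0.085 ]
[0.63151823 0.09330172 0.20918381]
[365.8 133.6]
[365.1 142.2]
[364.8 146.9]
```

View pics/e.png

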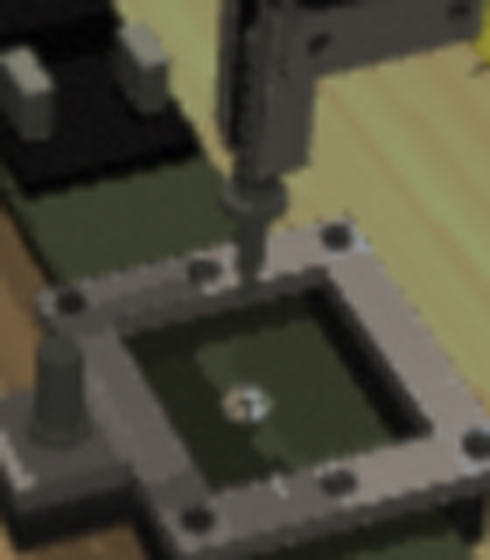

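The side view shows the punch held upright, tip at about (365,145.3), with the cross below it at (364.7,162.1). The pin is home in the lug at lower left. I'll go lower and look again.

```bash
python3 -m handwheel '[[0.022,-0.015,0.03,0,0,0],[0.022,-0.015,0.08,0,0,0],[0.022,-0.015,0.13,0,0,0],[0.022,-0.015,0.18,0,0,0],[0.022,-0.015,0.22,0,0,0],[0.022,-0.015,0.25,0,0,0],[0.022,-0.015,0.265,0,0,0],[0.022,-0.015,0.265,0,0,0],[0.022,-0.015,0.265,0,0,0],[0.022,-0.015,0.265,0,0,0]]'
python3 - <<'E'
from h import *
S=viewer.snapshot("side")[:,:,::-1].copy();cv2.imwrite("pics/f_side.png",S)
p=np.array(robot.get_obs()["tool_pos"]);print(p)
for dz in(-.019,-.047,-.0634): print(px("side",p+[0,0,dz]).round(1))
c=crop(S,345,135,40,40,14);cv2.imwrite("pics/f.png",cv2.convertScaleAbs(c,alpha=1.7))
E
```

```text
time: 15.15
tool_pos: [0.6366, 0.0983, 0.1573]
ee_rot: [3.142, -0.001, -0.0]
wrist_force: [0.6, 0.0, -2.0]
width: 0.0153
finger_force: 30.0
[0.63670066 0.09827992 0.15738588]
[365.6 147.5]
[365.  155.5]
[364.6 160.1]
```

View pics/f.png

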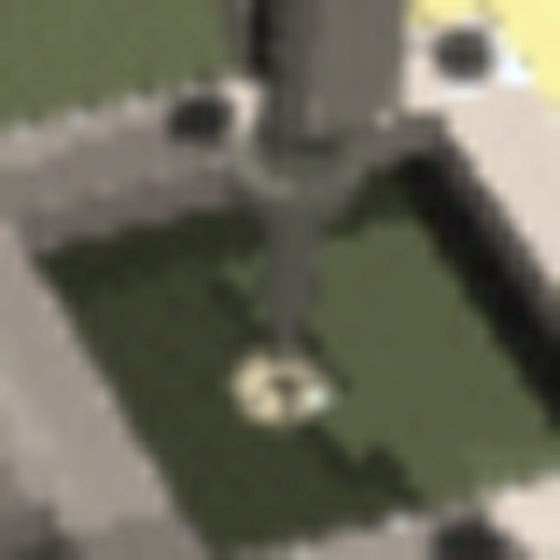

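The tip is at about (365.0,159.5), roughly 9 mm above the ski. Projected down it lands at about (364.85,162.1), against the cross at (364.7,162.1), so it is on target. I'll press gently.

```bash
python3 -m handwheel '[[0,0,0.01,0,0,0],[0,0,0.02,0,0,0],[0,0,0.03,0,0,0],[0,0,0.04,0,0,0],[0,0,0.04,0,0,0],[0,0,0.04,0,0,0]]';python3 -m handwheel '[[0,0,0.007,0,0,0],[0,0,0.014,0,0,0],[0,0,0.02,0,0,0],[0,0,0.02,0,0,0],[0,0,0.02,0,0,0]]'
```

```text
time: 15.7
tool_pos: [0.6363, 0.0982, 0.1488]
ee_rot: [3.142, -0.0, -0.0]
wrist_force: [0.2, 0.1, -0.3]
width: 0.0153
finger_force: 30.0
time: 16.12
tool_pos: [0.6364, 0.0982, 0.1448]
ee_rot: [3.142, -0.001, -0.0]
wrist_force: [-0.8, -1.4, 2.9]
width: 0.0155
finger_force: 30.0
```

```bash
python3 -m handwheel '[[0,0,0.006,0,0,0],[0,0,0.012,0,0,0],[0,0,0.012,0,0,0],[0,0,0.012,0,0,0]]'
python3 - <<'E'
from h import *
f=[]
for _ in range(8):
    S=viewer.snapshot("side");o=robot.get_obs();f.append(np.r_[o["wrist_force"],o["tool_pos"]])
print(np.mean(f,0).round(4),np.std(f,0).round(4))
cv2.imwrite("pics/g.png",cv2.convertScaleAbs(crop(S[:,:,::-1].copy(),325,125,60,50,12),alpha=1.7))
E
```

```text
time: 16.45
tool_pos: [0.6363, 0.0982, 0.1423]
ee_rot: [3.142, -0.0, -0.0]
wrist_force: [-1.1, -0.3, 2.9]
width: 0.0159
finger_force: 30.0
[-0.3676 -0.2261  2.538   0.6364  0.0982  0.1422] [3.443e-01 2.232e-01 5.073e-01 0.000e+00 0.000e+00 1.000e-04]
```

View pics/g.png

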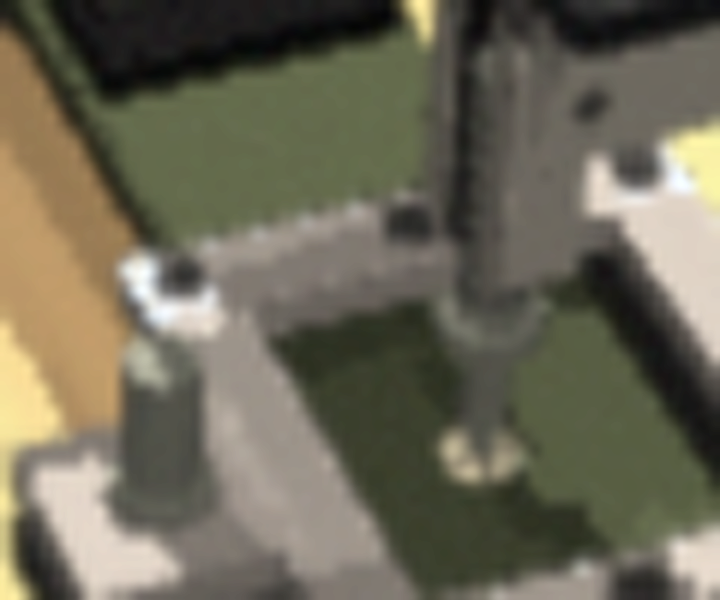

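The tip stands at crop (485,452), in the middle of the dot centred at (482,455). Spring force is about 4.2 N, so the tip is about 6 mm in. The pin's collar is flat on the lug. Handing in.

```bash
python3 -c "
from bench import robot
print(robot.close_job())"
```

```text
the job is handed in; nothing more can be done
None
```

The job is handed in: the pin is fully home through both lugs and released, and the punch is held upright with its tip on the cross, pushed in about 6 mm of its 14 mm at roughly 4 N.

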